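Free the spool lift's pawl with the release bar and lower the spool

ROBOT

A 7-joint arm with a two-finger parallel gripper is mounted at the origin on the work surface. World frame = base frame: x ahead of the robot, y to its left, z up, the work surface at z = 0. Lengths are in m, angles in rad, forces in N, time in s.
With the tool pointing down it reaches from about 0.425 to 0.925 m from the base axis. Payload 6.8 kg.
Tool frame: the origin (TCP) lies midway between the tips of the shut fingers; the grasp point (between the pads) lies 19 mm behind it; x points along the fingers, y is the direction in which the jaws open and shut, and the axes are right-handed (so a half turn about x gives the same grasp; the last joint's range is limited). The gripper opens to 85 mm and grips with 20 to 120 N. Pads are 22 mm wide; open, the fingers measure 114 mm over their backs; the gripper's body (76 mm by 85 mm) begins 54 mm behind the grasp point. The pads swing forward as they close: fully open they stand 13 mm farther back than shut.
Start: joints at [0.993, 0.477, 0.022, 1.555, -0.011, 1.109, -0.083], TCP at [0.306, -0.602, 0.231] pointing down, gripper open.
Joint ranges: [-2.96, 2.96], [-0.34, 2.1], [-1.41, 1.46], [0.24, 2.44], [-1.37, 4.51], [0.17, 1.92], [-2.96, 2.96]. Speed limits (rad/s): [2.39, 2.39, 3.14, 3.14, 3.14, 3.14, 3.14].

INTERFACE

Orientations are given as a rotation vector (axis times angle).
In Python, from bench import r gives the robot as it stands.
- The arm moves only by the tool carry_out, never from a script. Its argument "targets" is one flat list of numbers, 7 for each row, row after row: the finger opening in m, from 0 to 0.0854, then the shift along the tool's x, y, z in m, then the turn, a rotation vector about the tool's x, y, z in units of 5 degrees (1.0 is 5 degrees). A call has 1 to 12 rows; each row is the pose to reach, as a shift and turn from the pose measured when the call began, along the tool's axes at that moment; what a row does not reach only later rows make up. A row lasts 1/8 s, in which the tool goes at most 62.5 mm and 10.7 degrees, less where a joint would pass 70% of its speed; a pose out of reach is approached as far as the arm can. A call with a gripper value outside its range is refused whole. The fingers move at their own pace and stop on an object; "squeeze" is the grip in N (left out, the last holds). Time passes only in rows, so rows that repeat a pose let the fingers close. It gives the time, the measured TCP pose, the force and the opening at its end, in the units of the state.
- r.get_obs(): the state, without advancing time (a new reading comes with each control period).
- r.grab_frame(name): name is "scene" or "top" or "wrist"; returns the picture (480x640x3 uint8, blue, green, red); there is no depth.
- r.camera_info(name): a dict with "fx", "fy", "cx", "cy" (pixels), "xyz" and "orientation" of the camera in the world. Camera axes: x right, y up, looking along -z (the intrinsics and any distortion apply to the point x, -y, -z); pixel columns grow to the right and rows downward; lengths in m; the calibration is good to about 2 mm. A picture is of the moment at which its call begins: read the wrist's pose just before it. camera_info takes no time and is no camera call; for the wrist camera it gives the pose at the moment of the call.
- r.hand_in(): hands the job in, once; it reports no verdict.
The state is a dict: "clock": time; "joints": joint angles; "qvel": joint speeds; "tau": joint torques, N m; "tcp_pos": TCP position; "orientation": TCP orientation; "contact_force": force on the tool from outside, world axes, zero at the start; "moment": the same for the moment, N m; "grip_width": finger opening in m.
Only numpy, scipy, OpenCV 4.12 (cv2) and the standard library are available. Lean on these libraries where they do the work, as an engineer would, in place of code of your own. Each camera call takes 0.05 s, during which the arm holds its last target. There are 200 camera calls.

TASK

Take the yellow-handled release bar, use its steel rod to flick the red ratchet pawl of the spool lift up and over so that it stays thrown off the toothed rack (do not touch the pawl with the gripper), then push the lift's rack fully down. Lay the bar back flat on the table, let go of everything, and leave the phone, mouse, pliers and screwdriver where they are.

Things in the scene. Friction and masses are not known exactly. Their poses are not given: they have to be found in the camera images.
- lift: Lift, fixed: base plate 120 (x) x 270 (y) x 12 mm; two aluminium guides (208 mm high) with the toothed steel rack between them at y = 0; orange spool (104 mm across) on a platform 80 mm to -y; red pawl between blue cheeks on the +y side. Origin on the table under the rack, z up, x away from the robot (yaw within 0.3 rad). The pawl swings in the plane x = 0; both sides of it along x are free.
- pawl_pivot (a point): The pawl's hinge axis (parallel to the lift's x), at (0, 93, 107) mm in the lift's frame. The blue cheeks reach 13 mm around it and stand 26 mm wide in y under it; they cover x from -24 to 24 mm.
- pawl_angle (a joint): Pawl angle, rad. 0: in the rack, arm rising from the pivot towards the rack (-y and up) at 45 degrees. Grows as the arm is lifted and swung over the pivot towards +y; upright at 0.785; past that it falls by its own weight (0.1 kg) to a stop at 1.65 and stays; short of that it falls back in. Starts at 0 to 0.15, as its nose rides on the teeth.
- pawl: The red pawl arm with steel nose. Origin at the pivot; at pawl angle 0 its axes are the lift's. 12 mm thick (in the swing plane), 24 mm wide (along x, centred), 110 mm from pivot to nose centre; nose 8 mm across. Below the arm, between pivot (y = 93 mm) and tooth tips (y = 20 mm), is free space for a rod lying along x.
- pawl_nose (a point): Centre of the pawl's nose, at the end of the arm, 110 mm from the pivot.
- rack (a joint): Height of rack, platform and spool above lowest, m (0: fully down on its stop; 0.1: top). Starts at 0.06 to 0.085. Tooth pitch 20 mm, depth 10 mm. With the pawl in, it can sink at most one tooth, then locks. With the pawl thrown over it stays put by guide friction and goes down under a push of about 3 to 8 N.
- push_pad (a point): Centre of the top face of the round black push pad on top of the rack (48 mm across, 16 mm thick), 240 mm above the table when the rack is fully down, on the rack's centre line. Push down here.
- bar_grip (a point): Centre of the release bar's yellow handle, half-way up: a block 84 (along the bar, x) x 22 (y) x 24 (z) mm. x points along the bar to the rod's tip, z up. It lies on the table, centre 12 mm high. The bar weighs 0.14 kg.
- bar_tip (a point): End of the bar's steel rod, on its centre line, 145 mm from the handle's centre along the bar. The rod is 10 mm in diameter and 103 mm of it stands clear of the handle, in line with the handle's centre.
- phone: A dark phone lying flat, 150 x 72 x 9 mm. Origin under its centre. Leave alone.
- mouse: A red computer mouse, 100 x 60 x 34 mm. Origin under its centre. Leave alone.
- pliers: Blue-handled pliers lying flat, about 150 mm long. Origin near their middle, on the table. Leave alone.
- driver: A red-handled screwdriver lying flat, 180 mm long. Origin on the table under its middle. Leave alone.
- bar: The release bar as a whole: yellow handle and steel rod, 187 mm long. Origin on its underside, below the handle's centre (12 mm below bar_grip).

How it is judged:
By the outcome, as a careful person would: the job done as asked, in the order asked, and still so for the second after the job is handed in, with the robot touching nothing.
It also fails if it takes over 67 s, if anything falls off the work surface, if the arm or the gripper's body presses on something with over 40 N, if the wrist force passes 120 N, or if a joint passes its speed limit or range.

## Working session

There is one attempt and no reset: what is moved stays moved. The work goes in short steps, Python scripts to look and compute and a tool call to move; the robot and the scene stay as the last step left them, time stands still between calls to the robot, and variables do not carry over. Pictures are saved under pics/ and viewed, about 8 in all and at most 12, crops included, and the job is handed in when it is done.

Besides the shell and the picture viewer there is one more tool, called after "Call:" as a command line: name --argument value ..., lists and objects as JSON in quotes. carry_out: Moves the arm, as the interface text tells. Its arguments: {"type":"object","properties":{"targets":{"type":"array","items":{"type":"number"}},"squeeze":{"type":"number"}},"required":["targets"]}

```bash
ls; mkdir -p pics; python3 - <<'E'
from bench import r
import cv2
o=r.get_obs(); print(o)
for n in("scene","top"):
    print(n,r.camera_info(n)); cv2.imwrite(f"pics/{n}0.png",r.grab_frame(n))
E
```

```text
pics
{'clock': 0.0, 'joints': array([ 0.99291432,  0.47779054,  0.02234719,  1.55643567, -0.01150054,
        1.1092991 , -0.08310943]), 'qvel': array([ 2.43641337e-03,  6.68643272e-04,  1.31550961e-03, -6.96991950e-05,
       -4.78302151e-04,  8.36043190e-04,  1.07480371e-03]), 'tau': array([ 6.26285764e-04, -5.96444786e+01,  1.60818659e+00, -2.81193244e+01,
        1.24343482e-02,  9.27448331e-03, -7.70040202e-06]), 'tcp_pos': array([ 0.30528634, -0.6013634 ,  0.23033893]), 'orientation': array([ 1.95987803,  0.47088566, -1.96099005]), 'contact_force': array([ 0.48039825,  0.50949058, -0.04469813]), 'moment': array([-0.01062321, -0.00671289, -0.00289741]), 'grip_width': 0.08541569657683626}
scene {'fx': 570.5020251650604, 'fy': 570.5020251650604, 'cx': 311.91422969083806, 'cy': 244.556709523418, 'xyz': array([ 1.41718943, -0.21136264,  1.59271164]), 'orientation': array([0.45376346, 0.36284292, 1.26621362])}
top {'fx': 601.2555843085622, 'fy': 601.2555843085622, 'cx': 333.48338788133094, 'cy': 248.5020670458871, 'xyz': array([ 0.35382426, -0.0233751 ,  1.58628647]), 'orientation': array([ 0.11280269, -0.11737715, -1.53972056])}
```

View pics/scene0.png

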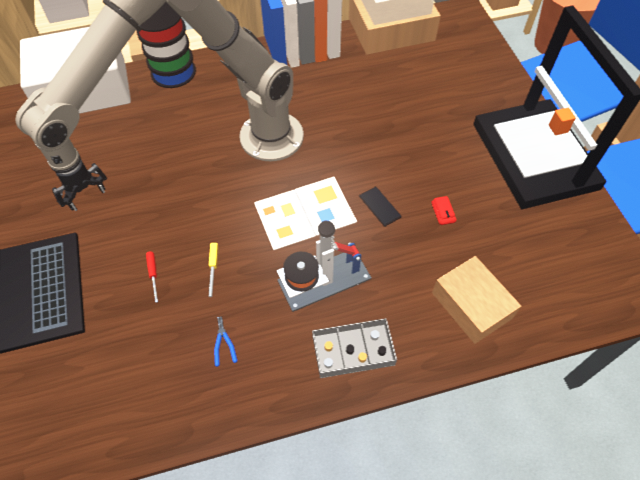

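View pics/top0.png

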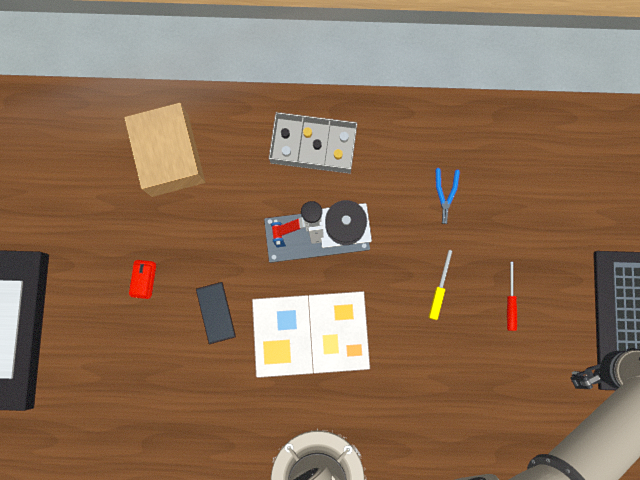

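The top view shows the lift base with corners at about (265,218), (370,204), (371,250) and (269,262). The bar handle is at (437,303) with its tip at (450,251). The pawl is at (288,228).

```bash
cat > h.py <<'E'
import numpy as np, cv2
from scipy.spatial.transform import Rotation as R
from bench import r
def ray(ci,uv):
    d=np.array([(uv[0]-ci["cx"])/ci["fx"],-(uv[1]-ci["cy"])/ci["fy"],-1])
    return R.from_rotvec(ci["orientation"]).apply(d)
def back(ci,uv,z):
    d=ray(ci,uv); p=np.array(ci["xyz"]); return p+d*(z-p[2])/d[2]
def proj(ci,P):
    q=R.from_rotvec(ci["orientation"]).inv().apply(np.atleast_2d(P)-ci["xyz"])
    return np.c_[ci["cx"]+ci["fx"]*q[:,0]/-q[:,2], ci["cy"]+ci["fy"]*q[:,1]/q[:,2]]
def tri(ca,a,cb,b):
    A=[];B=[]
    for c,u in((ca,a),(cb,b)):
        d=ray(c,u);d/=np.linalg.norm(d);M=np.eye(3)-np.outer(d,d);A.append(M);B.append(M@c["xyz"])
    return np.linalg.solve(sum(A),sum(B))
def tool(P):
    "world point -> shift along present tool axes"
    o=r.get_obs(); return R.from_rotvec(o["orientation"]).inv().apply(np.asarray(P)-o["tcp_pos"])
def turn(Rm):
    o=r.get_obs(); return (R.from_rotvec(o["orientation"]).inv()*Rm).as_rotvec()/np.radians(5)
E
python3 - <<'E'
from h import *
np.set_printoptions(precision=4,suppress=True)
im={n:cv2.imread(f"pics/{n}0.png") for n in("top","scene")}
ci={n:r.camera_info(n) for n in im}
for n,roi in(("top",(400,240,470,330)),("scene",(190,230,230,300))):
    x0,y0,x1,y1=roi; hsv=cv2.cvtColor(im[n],cv2.COLOR_BGR2HSV)
    m=cv2.inRange(hsv,(25,150,120),(35,255,255)); k=np.zeros_like(m);k[y0:y1,x0:x1]=m[y0:y1,x0:x1]
    p=cv2.findNonZero(k); print(n,cv2.minAreaRect(p),back(ci[n],p.reshape(-1,2).mean(0),.020))
print("tip",back(ci["top"],(450,251),.012),back(ci["scene"],(211,295),.012))
c=[back(ci["top"],u,.012) for u in((265,218),(370,204),(371,250),(269,262))]
print(np.array(c),np.mean(c,0))
c2=[back(ci["scene"],u,.012) for u in((277,277),(348,245),(371,276),(291,308))]; print(np.array(c2),np.mean(c2,0))
print("mid yaw", [np.arctan2(*(c[i]-c[j])[:2][::-1]) for i,j in((0,1),(3,2))])
o=r.get_obs(); print(R.from_rotvec(o["orientation"]).as_matrix())
for n,(x,y,w,h),s in(("top",(250,180,150,105),5),("scene",(255,205,130,115),5)):
    a=cv2.resize(im[n][y:y+h,x:x+w],None,fx=s,fy=s,interpolation=cv2.INTER_CUBIC); cv2.imwrite(f"pics/{n}c.png",a)
E
```

```text
top ((436.6471252441406, 302.91180419921875), (9.45888900756836, 32.49977493286133), 14.03624439239502) [ 0.4503 -0.2969  0.02  ]
scene ((212.5, 255.5), (19.0, 7.0), 90.0) [ 0.4588 -0.2934  0.02  ]
tip [ 0.5892 -0.3333  0.012 ] [ 0.5851 -0.3263  0.012 ]
[[ 0.6641  0.16    0.012 ]
 [ 0.7103 -0.1191  0.012 ]
 [ 0.586  -0.1241  0.012 ]
 [ 0.5464  0.1442  0.012 ]] [0.6267 0.0152 0.012 ]
[[ 0.5792 -0.1159  0.012 ]
 [ 0.5279  0.1323  0.012 ]
 [ 0.6554  0.168   0.012 ]
 [ 0.694  -0.0998  0.012 ]] [0.6141 0.0211 0.012 ]
mid yaw [np.float64(1.7348191670899873), np.float64(1.7173598831986636)]
[[-0.0008  0.4528 -0.8916]
 [ 0.0014 -0.8916 -0.4528]
 [-1.     -0.0016  0.0001]]
```

View pics/topc.png

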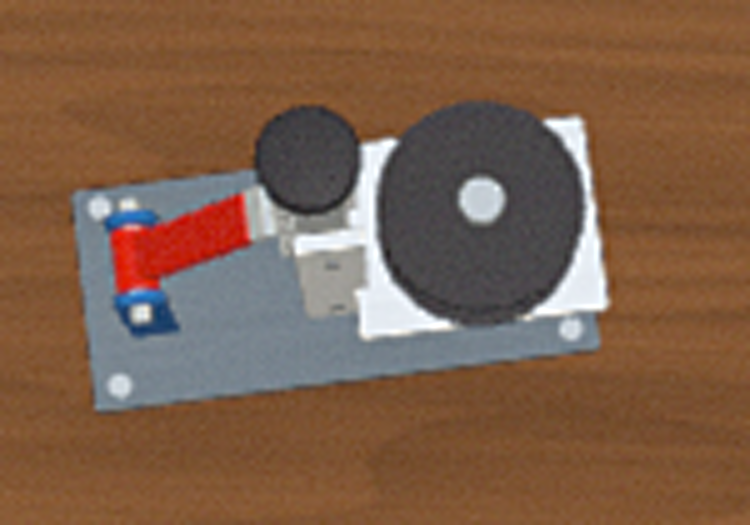

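View pics/scenec.png

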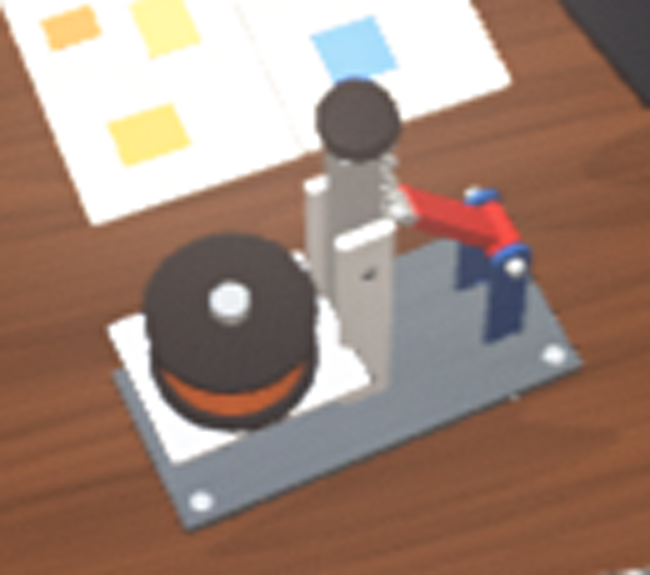

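```bash
cat > fit.py <<'E'
from h import *
from scipy.optimize import least_squares
np.set_printoptions(precision=4,suppress=True)
T=r.camera_info("top");S=r.camera_info("scene")
def pts(p):
    x,y,yaw,rk,th=p; L=np.array
    a=np.pi*3/4-th
    loc=L([[.06,.135,.012],[-.06,.135,.012],[-.06,-.135,.012],[.06,-.135,.012],[0,0,.24+rk],[.026,.093,.107],[-.026,.093,.107],[0,.093+.11*np.cos(a),.107+.11*np.sin(a)]])
    return R.from_euler("z",yaw).apply(loc)+[x,y,0]
o=[(T,i,u) for i,u in((0,(265,218)),(1,(269,262)),(2,(370,249.6)),(4,(311.6,211.6)),(5,(276.4,223.6)),(6,(277.6,239.6)),(7,(301.6,222)))]
o+=[(S,i,u) for i,u in((0,(371,277.4)),(3,(293,311)),(2,(278,279)),(4,(326.4,228.4)),(5,(358,256)),(6,(351.4,244)),(7,(334.6,245)))]
f=lambda p:np.concatenate([proj(c,pts(p)[i])[0]-u for c,i,u in o])
s=least_squares(f,[.62,.02,.1,.07,.05],loss="soft_l1")
if __name__=="__main__":
    print(s.x);print(f(s.x).reshape(-1,2));print(pts(s.x))
E
python3 fit.py
```

```text
[0.6247 0.0259 0.1589 0.0614 0.1519]
[[-3.273   0.4621]
 [-2.101   0.779 ]
 [-1.7057 -0.0119]
 [-0.1847 -0.2515]
 [-0.7342 -1.4897]
 [ 0.5088  2.8621]
 [-0.5357  0.187 ]
 [ 0.9364  0.5339]
 [-0.4741  0.1652]
 [-0.7409  0.1589]
 [-1.1414  0.1192]
 [-1.3584  3.2166]
 [-2.4827  1.6769]
 [-0.7706  0.0359]]
[[ 0.6626  0.1687  0.012 ]
 [ 0.5441  0.1497  0.012 ]
 [ 0.5869 -0.1169  0.012 ]
 [ 0.7054 -0.0979  0.012 ]
 [ 0.6247  0.0259  0.3014]
 [ 0.6357  0.1218  0.107 ]
 [ 0.5844  0.1136  0.107 ]
 [ 0.6203  0.0534  0.1957]]
```

```bash
cat >> h.py <<'E'
def down(b):
    "tool x down, tool z = -(bar direction at world angle b)"
    z=-np.array([np.cos(b),np.sin(b),0]);x=np.array([0,0,-1.]);return R.from_matrix(np.c_[x,np.cross(z,x),z])
def cmd(P,b): print("shift",np.round(tool(P),4),"turn",np.round(turn(down(b)),3))
E
python3 - <<'E'
from h import *
ci=r.camera_info("wrist");o=r.get_obs();Rt=R.from_rotvec(o["orientation"])
print(ci, Rt.inv().apply(ci["xyz"]-o["tcp_pos"]), (Rt.inv()*R.from_rotvec(ci["orientation"])).as_matrix())
cmd([.455,-.295,.2],-.256)
E
```

```text
{'fx': 366.2813979323405, 'fy': 366.2813979323405, 'cx': 324.883851584718, 'cy': 240.3819055286723, 'xyz': array([ 0.37479404, -0.56621349,  0.37269013]), 'orientation': array([-0.27061621,  0.16821307, -1.0904906 ])} [-0.14225927 -0.00016978 -0.07785717] [[ 3.39235431e-04  2.98189169e-01 -9.54506734e-01]
 [ 9.99998978e-01 -1.42699745e-03 -9.03923421e-05]
 [-1.38903269e-03 -9.54505727e-01 -2.98189348e-01]]
shift [ 0.0307 -0.2054 -0.2722] turn [8.318e+00 8.000e-03 1.700e-02]
```

Call:
carry_out --targets '[0.0854,0.031,-0.205,-0.272,8.3,0,0,0.0854,0.031,-0.205,-0.272,8.3,0,0,0.0854,0.031,-0.205,-0.272,8.3,0,0,0.0854,0.031,-0.205,-0.272,8.3,0,0,0.0854,0.031,-0.205,-0.272,8.3,0,0,0.0854,0.031,-0.205,-0.272,8.3,0,0,0.0854,0.031,-0.205,-0.272,8.3,0,0,0.0854,0.031,-0.205,-0.272,8.3,0,0,0.0854,0.031,-0.205,-0.272,8.3,0,0,0.0854,0.031,-0.205,-0.272,8.3,0,0]'

```text
clock: 1.35
tcp_pos: [0.4544, -0.2966, 0.1997]
orientation: [-2.083, 0.268, 2.085]
contact_force: [-0.8, -0.9, -0.4]
grip_width: 0.0855
```

```bash
python3 - <<'E'
from h import *
np.set_printoptions(precision=4,suppress=True)
ci=r.camera_info("wrist");o=r.get_obs();im=r.grab_frame("wrist");cv2.imwrite("pics/w1.png",im)
print(o["clock"],o["tcp_pos"],R.from_rotvec(o["orientation"]).as_matrix(),o["contact_force"],o["qvel"])
m=cv2.inRange(cv2.cvtColor(im,cv2.COLOR_BGR2HSV),(22,150,100),(36,255,255))
n,l,st,c=cv2.connectedComponentsWithStats(m);k=1+st[1:,4].argmax()
p=cv2.findNonZero((l==k).astype("uint8"));rc=cv2.minAreaRect(p);b=cv2.boxPoints(rc);print(rc,b)
w=np.array([back(ci,u,.024) for u in b]);print(w,w.mean(0))
E
```

```text
1.35 [ 0.4544 -0.2966  0.1997] [[-0.0009 -0.2538 -0.9673]
 [ 0.0011 -0.9673  0.2538]
 [-1.     -0.0008  0.0011]] [-0.7635 -0.899  -0.3589] [-0.0035 -0.0009 -0.0036 -0.0003 -0.0012 -0.0006 -0.0012]
((326.5, 217.5), (25.0, 91.0), 0.0) [[314. 263.]
 [314. 172.]
 [339. 172.]
 [339. 263.]]
[[ 0.4144 -0.2743  0.024 ]
 [ 0.4951 -0.2961  0.024 ]
 [ 0.4897 -0.3169  0.024 ]
 [ 0.4086 -0.2968  0.024 ]] [ 0.452 -0.296  0.024]
```

View pics/w1.png

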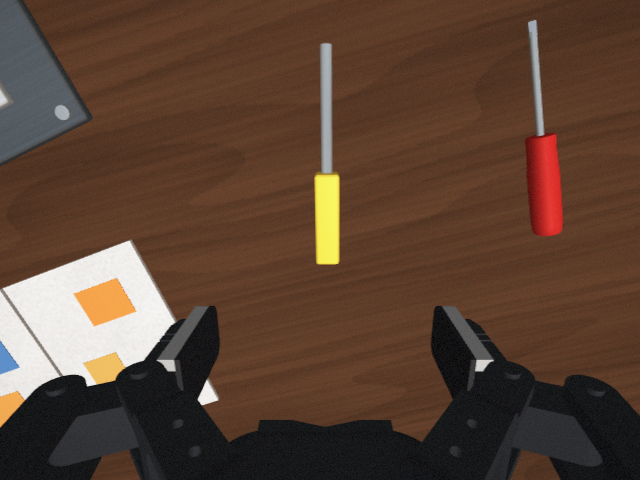

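The handle spans rows 172–263 at column 327 and lines up with the tool. Its centre works out at (0.452, -0.296), with a length of about 83 mm, which matches the spec. I'll descend and grasp.

Call:
carry_out --targets '[0.0854,0.06,0,0.002,0,0,0,0.0854,0.12,0,0.002,0,0,0,0.0854,0.16,0,0.002,0,0,0,0.0854,0.185,0,0.002,0,0,0,0.0854,0.195,0,0.002,0,0,0,0.0854,0.195,0,0.002,0,0,0,0.015,0.195,0,0.002,0,0,0,0.015,0.195,0,0.002,0,0,0,0.015,0.195,0,0.002,0,0,0,0.015,0.195,0,0.002,0,0,0,0.015,0.195,0,0.002,0,0,0,0.015,0.195,0,0.002,0,0,0]' --squeeze 80

```text
clock: 2.9
tcp_pos: [0.4528, -0.2959, 0.0056]
orientation: [-2.084, 0.268, 2.085]
contact_force: [-1.7, 0.8, 7.3]
grip_width: 0.0201
```

Call:
carry_out --targets '[0.01,-0.02,0,0,0,0,0,0.01,-0.06,0,0,0,0,0,0.01,-0.12,0,0,0,0,0,0.01,-0.17,0,0,0,0,0,0.01,-0.2,0,0,0,0,0,0.01,-0.2,0,0,0,0,0]'

```text
clock: 3.65
tcp_pos: [0.454, -0.2967, 0.2078]
orientation: [-2.09, 0.27, 2.08]
contact_force: [-0.4, 0.1, -1.7]
grip_width: 0.0202
```

```bash
python3 - <<'E'
from h import *
x,y,w=.6247,.0259,.159
L=lambda a,b,z:R.from_euler("z",w).apply([a,b,z])+[x,y,0]
P=L(-.06,.14,.42);print(P);cmd(P,w)
E
```

```text
[0.54329051 0.1546342  0.42      ]
shift [-0.2124 -0.4592  0.0271] turn [-4.76  -0.051 -0.014]
```

Call:
carry_out --targets '[0.01,-0.06,0,0,0,0,0,0.01,-0.12,-0.02,0,0,0,0,0.01,-0.18,-0.05,0,0,0,0,0.01,-0.212,-0.1,0,-0.5,0,0,0.01,-0.212,-0.16,0.01,-1.5,0,0,0.01,-0.212,-0.22,0.01,-2.5,0,0,0.01,-0.212,-0.28,0.02,-3.5,0,0,0.01,-0.212,-0.34,0.027,-4.5,0,0,0.01,-0.212,-0.4,0.027,-4.8,0,0,0.01,-0.212,-0.44,0.027,-4.8,0,0,0.01,-0.212,-0.46,0.027,-4.8,0,0,0.01,-0.212,-0.46,0.027,-4.8,0,0]'

```text
clock: 5.15
tcp_pos: [0.5434, 0.1559, 0.4179]
orientation: [2.136, 0.173, -2.133]
contact_force: [0.8, -0.4, -1.7]
grip_width: 0.0203
```

```bash
python3 - <<'E'
from h import *
import json
ci=r.camera_info("wrist");o=r.get_obs();im=r.grab_frame("wrist");cv2.imwrite("pics/w2.png",im)
json.dump({k:np.asarray(v).tolist() for k,v in ci.items()},open("w2.json","w"))
print(o["clock"],o["tcp_pos"],o["contact_force"],o["grip_width"],o["joints"])
E
```

```text
5.15 [0.54338435 0.15591957 0.41788013] [ 0.76110998 -0.41597484 -1.70560997] 0.020308784261640792 [-0.11851793  0.19666397 -0.32736145  1.53667665  0.06612211  1.41824023
 -1.85665909]
```

View pics/w2.png

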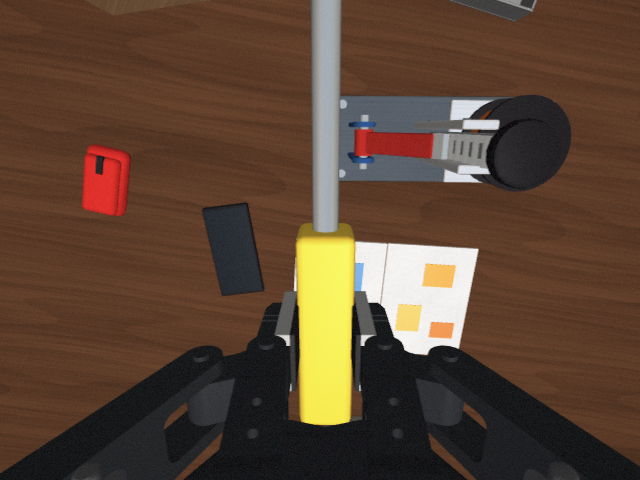

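The lift is aligned with the image. The pivot discs are at (362,125) and (361,159), the pad top at (526,155), and the base edges at rows 96 and 182.

```bash
python3 - <<'E'
from fit import *
import json
W={k:np.array(v) for k,v in json.load(open("w2.json")).items()}
print("pred",proj(W,pts(s.x))[[0,1,4,5,6,7]])
iv=R.from_euler("z",-s.x[2])
for u,z in(((362,125),.107),((361,159),.107),((526,155),.24+s.x[3]),((343,96),.012),((343,182),.012),((440,96),.012),((440,182),.012)):
    print(u,iv.apply(back(W,u,z)-[s.x[0],s.x[1],0]))
# bar check
o=r.get_obs();
print("bar tip pred px",proj(W,R.from_rotvec(o["orientation"]).apply([-.0064,0,-.145])+o["tcp_pos"]),proj(W,R.from_rotvec(o["orientation"]).apply([-.0184,0,-.042])+o["tcp_pos"]))
E
```

```text
pred [[329.8358  94.7461]
 [328.9767 181.0196]
 [530.5375 154.8115]
 [366.4565 119.3762]
 [364.7315 164.3451]
 [442.8655 146.5118]]
(362, 125) [0.0197 0.098  0.107 ]
(361, 159) [-0.0197  0.0978  0.107 ]
(526, 155) [-0.0001  0.0031  0.3014]
(343, 96) [0.0585 0.1166 0.012 ]
(343, 182) [-0.0613  0.114   0.012 ]
(440, 96) [ 0.0594 -0.0189  0.012 ]
(440, 182) [-0.0604 -0.0309  0.012 ]
bar tip pred px [[ 334.2672 -110.2349]] [[331.7109 232.9596]]
```

```bash
cat >> h.py <<'E'
W0=.159; Lo=np.array([.6247,.0259,0])+R.from_euler("z",W0).apply([-.0005,.002,0])
L=lambda a,b,z:R.from_euler("z",W0).apply([a,b,z])+Lo
def loc(): return R.from_euler("z",-W0).apply(r.get_obs()["tcp_pos"]-Lo)
E
python3 - <<'E'
from h import *
print("local now",loc(),"world pre",L(-.175,.048,.1176))
cmd(L(-.175,.14,.3),W0);cmd(L(-.175,.048,.1176),W0)
E
```

```text
local now [-0.05929601  0.1376075   0.41833866] world pre [0.44349719 0.04748223 0.1176    ]
shift [ 0.1181 -0.0031  0.1159] turn [ 0.033 -0.021 -0.035]
shift [0.3008 0.0884 0.1165] turn [ 0.033 -0.021 -0.035]
```

Call:
carry_out --targets '[0.01,0.0,0,0.05,0,0,0,0.01,0.04,0,0.09,0,0,0,0.01,0.08,0.02,0.12,0,0,0,0.01,0.12,0.05,0.12,0,0,0,0.01,0.15,0.088,0.12,0,0,0,0.01,0.2,0.088,0.12,0,0,0,0.01,0.25,0.088,0.12,0,0,0,0.01,0.29,0.088,0.12,0,0,0,0.01,0.3,0.088,0.12,0,0,0,0.01,0.3,0.088,0.12,0,0,0]'

```text
clock: 6.45
tcp_pos: [0.4402, 0.0463, 0.1189]
orientation: [2.139, 0.168, -2.134]
contact_force: [0.2, -0.2, -1.2]
grip_width: 0.02
```

```bash
python3 - <<'E'
from h import *
print(loc(),R.from_rotvec(r.get_obs()["orientation"]).as_matrix().round(3)); cmd(L(-.127,.048,.1176),W0)
im=r.grab_frame("scene")
cv2.imwrite("pics/s3.png",cv2.resize(im[190:320,250:390],None,fx=4.5,fy=4.5,interpolation=cv2.INTER_CUBIC))
E
```

```text
[-0.17845302  0.04731577  0.11886111] [[ 0.002  0.159 -0.987]
 [-0.003 -0.987 -0.159]
 [-1.     0.004 -0.002]]
shift [ 0.0013 -0.0006 -0.0515] turn [ 0.013 -0.02  -0.04 ]
```

View pics/s3.png

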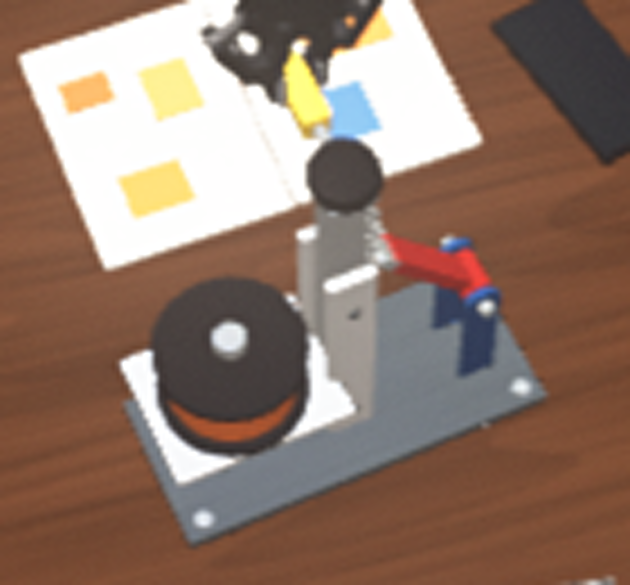

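The bar lies along the lift's x axis, level and just behind the pad at (318,130), pointing under the pawl. I'll insert the rod.

Call:
carry_out --targets '[0.01,0.001,0,-0.02,0,0,0,0.01,0.001,0,-0.04,0,0,0,0.01,0.001,0,-0.052,0,0,0,0.01,0.001,0,-0.052,0,0,0]'

```text
clock: 7.0
tcp_pos: [0.4934, 0.0552, 0.1198]
orientation: [2.143, 0.169, -2.13]
contact_force: [0.4, 0.3, -2.2]
grip_width: 0.0203
```

```bash
python3 - <<'E'
from h import *
print(loc(),r.get_obs()["contact_force"])
q=loc()
for a in (30,40,50,60,70,80,90,100,110,115):
    t=np.radians(a); y=.093-.048*np.cos(t); z=.107+.048*np.sin(t)-.0064
    print(a,np.round(tool(L(-.127,y,z)),3))
im=r.grab_frame("top")
cv2.imwrite("pics/t4.png",cv2.resize(im[180:300,240:390],None,fx=5,fy=5,interpolation=cv2.INTER_CUBIC))
E
```

```text
[-0.12448703  0.04767524  0.11981577] [ 0.36385201  0.27875412 -2.17506678]
30 [-0.005 -0.004  0.002]
40 [-0.012 -0.009  0.002]
50 [-0.018 -0.014  0.002]
60 [-0.022 -0.021  0.002]
70 [-0.026 -0.029  0.002]
80 [-0.028 -0.037  0.002]
90 [-0.029 -0.045  0.002]
100 [-0.028 -0.054  0.002]
110 [-0.026 -0.062  0.002]
115 [-0.025 -0.066  0.002]
```

View pics/t4.png

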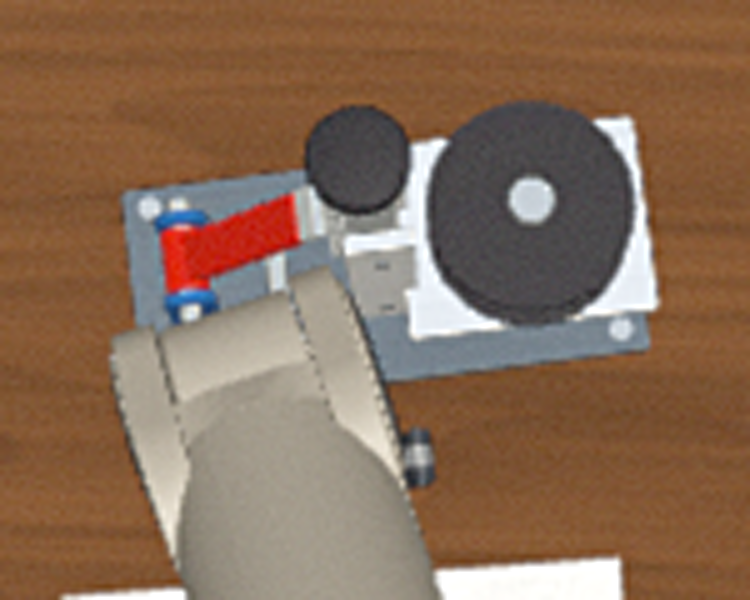

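The rod shows at (275,270), going under the middle of the pawl arm, clear of the cheek and the rack. I'll sweep it over.

Call:
carry_out --targets '[0.01,-0.005,-0.004,0.001,0,0,0,0.01,-0.012,-0.009,0.001,0,0,0,0.01,-0.018,-0.014,0.001,0,0,0,0.01,-0.022,-0.021,0.001,0,0,0,0.01,-0.026,-0.029,0.001,0,0,0,0.01,-0.028,-0.037,0.001,0,0,0,0.01,-0.029,-0.045,0.001,0,0,0,0.01,-0.028,-0.054,0.001,0,0,0,0.01,-0.026,-0.062,0.001,0,0,0,0.01,-0.025,-0.066,0.001,0,0,0,0.01,-0.025,-0.066,0.001,0,0,0,0.01,-0.025,-0.066,0.001,0,0,0]'

```text
clock: 8.55
tcp_pos: [0.4807, 0.1197, 0.1441]
orientation: [2.141, 0.168, -2.132]
contact_force: [0.7, -0.3, -1.6]
grip_width: 0.0205
```

```bash
python3 - <<'E'
from h import *
o=r.get_obs();print(loc(),o["contact_force"],o["grip_width"])
im=r.grab_frame("scene")
cv2.imwrite("pics/s5.png",cv2.resize(im[190:320,250:390],None,fx=4.5,fy=4.5,interpolation=cv2.INTER_CUBIC))
E
```

```text
[-0.12683035  0.11337216  0.14406916] [ 0.69570684 -0.33396143 -1.56857831] 0.02053546918927104
```

View pics/s5.png

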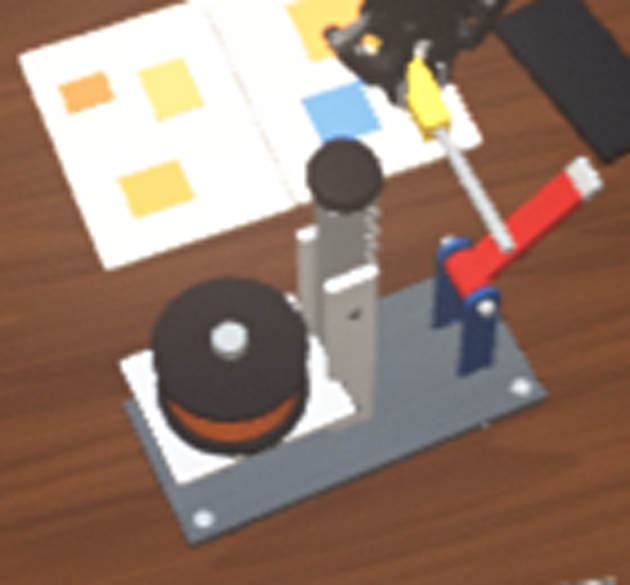

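The pawl is thrown over, its nose at (582,175) on the side away from the rack. I'll retreat and rise, then move the handle over the pad.

Call:
carry_out --targets '[0.01,-0.003,0,0.025,0,0,0,0.01,-0.003,0,0.052,0,0,0,0.01,-0.05,0,0.052,0,0,0,0.01,-0.11,0,0.052,0,0,0,0.01,-0.17,0,0.052,0,0,0,0.01,-0.22,0.01,0.03,0,0,0,0.01,-0.22,0.05,-0.02,0,0,0,0.01,-0.22,0.09,-0.07,0,0,0,0.01,-0.22,0.113,-0.11,0,0,0,0.01,-0.22,0.113,-0.127,0,0,0,0.01,-0.2,0.113,-0.127,0,0,0,0.01,-0.19,0.113,-0.127,0,0,0]'

```text
clock: 10.1
tcp_pos: [0.6227, 0.0283, 0.3335]
orientation: [2.139, 0.167, -2.135]
contact_force: [-0.2, -0.5, -1.1]
grip_width: 0.0203
```

```bash
python3 - <<'E'
from h import *
o=r.get_obs();print(loc(),o["contact_force"],o["grip_width"])
cmd(L(0,0,.2456),W0)
im=r.grab_frame("scene")
cv2.imwrite("pics/s6.png",cv2.resize(im[170:320,240:400],None,fx=4,fy=4,interpolation=cv2.INTER_CUBIC))
E
```

```text
[-0.00107828  0.00073122  0.33352344] [-0.1984378  -0.46903602 -1.11255276] 0.02030229065192772
shift [ 0.0879  0.0004 -0.0009] turn [ 0.002 -0.021 -0.041]
```

View pics/s6.png

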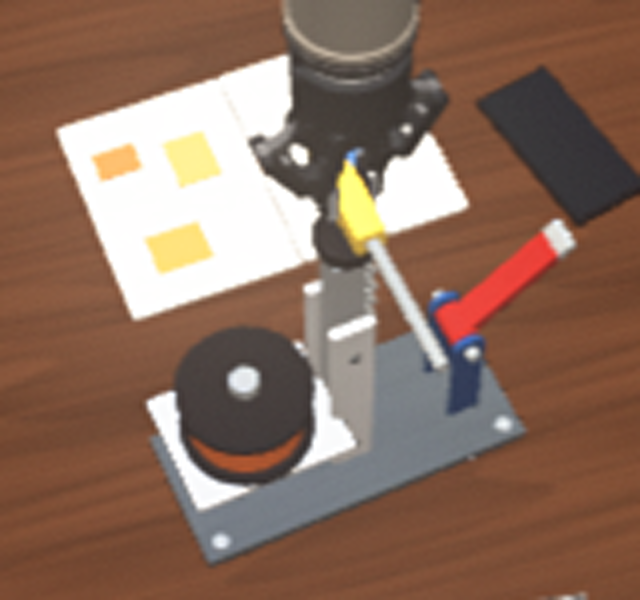

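The handle is over the pad, around (345,235), and the pawl stays thrown. I'll push down gradually.

Call:
carry_out --targets '[0.01,0.015,0,0,0,0,0,0.01,0.025,0,0,0,0,0,0.01,0.033,0,0,0,0,0,0.01,0.04,0,0,0,0,0,0.01,0.047,0,0,0,0,0,0.01,0.053,0,0,0,0,0,0.01,0.058,0,0,0,0,0,0.01,0.063,0,0,0,0,0,0.01,0.068,0,0,0,0,0,0.01,0.073,0,0,0,0,0,0.01,0.078,0,0,0,0,0,0.01,0.08,0,0,0,0,0]' --squeeze 100

```text
clock: 11.65
tcp_pos: [0.6223, 0.0282, 0.2521]
orientation: [2.137, 0.167, -2.136]
contact_force: [-1.2, 1.1, 2.2]
grip_width: 0.0194
```

Call:
carry_out --targets '[0.01,0.003,0,0,0,0,0,0.01,0.005,0,0,0,0,0,0.01,0.007,0,0,0,0,0,0.01,0.007,0,0,0,0,0]'

```text
clock: 12.15
tcp_pos: [0.6223, 0.0282, 0.2457]
orientation: [2.138, 0.167, -2.136]
contact_force: [-3.0, 0.3, 4.9]
grip_width: 0.0196
```

Call:
carry_out --targets '[0.01,0.001,0,0,0,0,0,0.01,0.002,0,0,0,0,0,0.01,0.002,0,0,0,0,0]'

```text
clock: 12.52
tcp_pos: [0.6224, 0.0282, 0.2456]
orientation: [2.139, 0.167, -2.135]
contact_force: [-6.3, -0.1, 12.3]
grip_width: 0.0199
```

Call:
carry_out --targets '[0.01,0.002,0,0,0,0,0,0.01,0.002,0,0,0,0,0,0.01,0.002,0,0,0,0,0]'

```text
clock: 12.9
tcp_pos: [0.6224, 0.0281, 0.2456]
orientation: [2.14, 0.166, -2.134]
contact_force: [-6.9, -0.1, 12.8]
grip_width: 0.0195
```

The rack is on its stop: the force climbs to about 13 N with no further travel, at the height I predicted. I'll return the bar.

```bash
python3 - <<'E'
from h import *
cmd([.4528,-.2959,.12],-.256)
E
```

```text
shift [0.1262 0.2926 0.2191] turn [ 4.756 -0.04  -0.037]
```

Call:
carry_out --targets '[0.01,-0.01,0,0,0,0,0,0.01,-0.05,0,0,0,0,0,0.01,-0.1,0,0,0,0,0,0.01,-0.1,0.03,0.04,0.5,0,0,0.01,-0.1,0.07,0.08,1.5,0,0,0.01,-0.1,0.11,0.12,2.5,0,0,0.01,-0.1,0.15,0.16,3.5,0,0,0.01,-0.1,0.2,0.2,4.5,0,0,0.01,-0.08,0.25,0.219,4.75,0,0,0.01,-0.03,0.28,0.219,4.75,0,0,0.01,0.03,0.293,0.219,4.75,0,0,0.01,0.06,0.293,0.219,4.75,0,0]'

```text
clock: 14.4
tcp_pos: [0.4511, -0.2968, 0.183]
orientation: [-2.085, 0.272, 2.085]
contact_force: [0.1, 1.7, -1.7]
grip_width: 0.0196
```

```bash
python3 - <<'E'
from h import *
o=r.get_obs();print(o["tcp_pos"],o["contact_force"],R.from_rotvec(o["orientation"]).as_matrix().round(3))
cmd([.4528,-.2959,.0066],-.256)
im=r.grab_frame("scene"); cv2.imwrite("pics/s7.png",cv2.resize(im[180:400,130:430],None,fx=2.6,fy=2.6,interpolation=cv2.INTER_CUBIC))
E
```

```text
[ 0.45108786 -0.29676519  0.18295809] [ 0.14335394  1.66579512 -1.68046424] [[-0.    -0.255 -0.967]
 [-0.002 -0.967  0.255]
 [-1.     0.002 -0.   ]]
shift [ 0.1764 -0.0017 -0.0014] turn [-0.017 -0.004 -0.027]
```

View pics/s7.png

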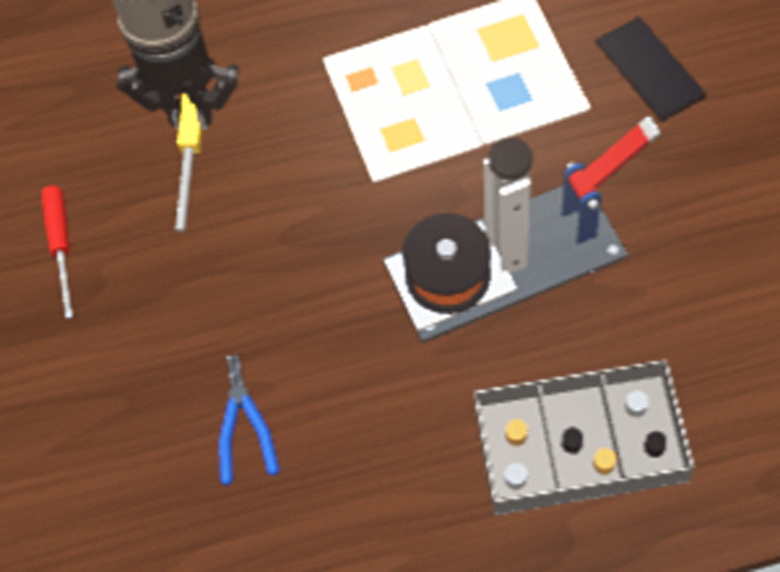

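The rack is down, with the pad at (510,158) just above the guides. The pawl is still thrown, at (620,150), and the bar is level in the grip. I'll lower it.

Call:
carry_out --targets '[0.01,0.05,0,0,0,0,0,0.01,0.1,0,0,0,0,0,0.01,0.14,0,0,0,0,0,0.01,0.16,0,0,0,0,0,0.01,0.17,0,0,0,0,0,0.01,0.175,0,0,0,0,0,0.01,0.177,0,0,0,0,0,0.01,0.177,0,0,0,0,0]'

```text
clock: 15.45
tcp_pos: [0.4498, -0.2955, 0.0056]
orientation: [-2.083, 0.27, 2.088]
contact_force: [-5.0, 3.0, 15.1]
grip_width: 0.0197
```

Call:
carry_out --targets '[0.02,-0.0005,0,0,0,0,0,0.04,-0.0005,0,0,0,0,0,0.0854,-0.0005,0,0,0,0,0,0.0854,-0.0005,0,0,0,0,0,0.0854,-0.0005,0,0,0,0,0,0.0854,-0.03,0,0,0,0,0,0.0854,-0.08,0,0,0,0,0,0.0854,-0.14,0,0,0,0,0,0.0854,-0.2,0,0,0,0,0,0.0854,-0.24,0,0,0,0,0,0.0854,-0.24,0,0,0,0,0]'

```text
clock: 16.82
tcp_pos: [0.4522, -0.2964, 0.2492]
orientation: [-2.09, 0.272, 2.082]
contact_force: [0.0, 0.2, -0.5]
grip_width: 0.0854
```

```bash
python3 - <<'E'
from fit import *
o=r.get_obs();print(o["clock"],o["tcp_pos"],o["contact_force"],o["grip_width"])
a=r.grab_frame("wrist");b=r.grab_frame("scene")
print("pad px at rack 0 / .01", [proj(S,L(0,0,.24+q)) for q in(0,.01)])
cv2.imwrite("pics/f8.png",np.hstack([cv2.resize(a,(400,300)),cv2.resize(b[170:395,130:430],(400,300))]))
E
```

```text
16.825 [ 0.4522 -0.2964  0.2492] [ 0.0153  0.2202 -0.4547] 0.08538193956379887
pad px at rack 0 / .01 [array([[325.6771, 240.0222]]), array([[325.7062, 238.133 ]])]
```

View pics/f8.png

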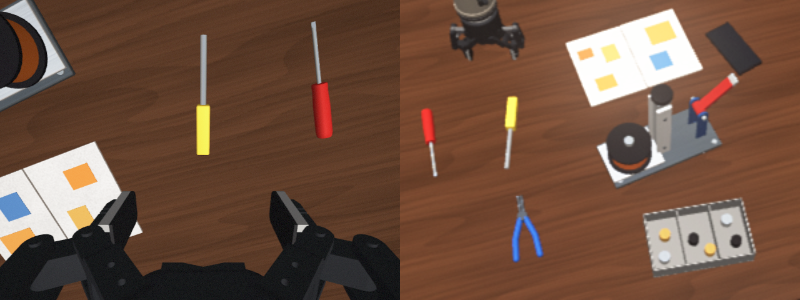

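The bar lies flat at its old place. The pad is at about (325.8, 240.5) in the full scene image, and a fully lowered rack predicts (325.7, 240.0). The pawl is thrown and the gripper is clear.

```bash
python3 -c "
from bench import r
print(r.hand_in())"
```

```text
the job is handed in; nothing more can be done
None
```

The job is done and handed in at about 17 s on the robot's clock. I gripped the bar by its handle, put the rod under the pawl arm and swung it over, so the gripper never touched the pawl. I then pushed the pad down with the handle's underside, laid the bar back where it had been, and opened and raised the gripper.

**Last checks:**
- **Rack:** the force rose to about 13 N with no more travel, at the height expected for fully down. In the last image the pad is within 1 px of where a lowered rack should put it.
- **Pawl:** it was still thrown over in the last image.
- **Bar:** it lies flat and free, with the gripper clear of everything.
- **Other objects:** the phone, pliers and screwdriver look untouched. The mouse is outside the last views, but the arm never went near it.

**Disagreements:** the wrist camera put the lift 3–5 mm further along its y axis than the fixed cameras did, so I used a value in between, well within the clearances. The grip width read about 20 mm on the 22 mm handle; the bar held without visible slip.

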